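# Fit the adjusting T-handle to the rolling mill and hold it home

### The arm

A 6-joint arm with a two-finger parallel gripper is mounted at the origin on the work surface. World frame = base frame: x ahead of the robot, y to its left, z up, the work surface at z = 0. Lengths are in m, angles in rad, forces in N, time in s.
With the tool pointing down it reaches from about 0.4 to 0.925 m from the base axis. Payload 12.5 kg.
Tool frame: the origin (TCP) lies where the fingers leave the gripper's body, on its centre line; the fingertips stand ahead of it and the grasp point (between the pads) lies 59 mm ahead of it (bot.tcp_to_tips is the z of the fingertips in the tool frame, in m); z points along the fingers, y is the line along which they close (so a half turn about z gives the same grasp; the last joint's range is limited). The gripper opens to 95 mm and grips with 3 to 60 N. Pads are 20 mm wide; open, the fingers measure 119 mm over their backs; the gripper's body (75 mm by 180 mm) begins 59 mm behind the grasp point.
Start: joints at [1.114, 0.491, 1.559, -0, 1.092, -0.106], TCP at [0.215, 0.587, 0.292] pointing down, gripper open.
Joint ranges: [-3.1, 3.1], [-0.84, 2.19], [0.05, 2.79], [-1.13, 4.28], [0.06, 2.93], [-2.69, 2.69]. Speed limits (rad/s): [2.22, 2.22, 2.79, 3.14, 3.14, 3.14].

### API

Orientations are given as a unit quaternion [w, x, y, z].
In Python, from cell import bot, vision, job gives the robot as it stands.
- The arm moves only by the tool send_rows, never from a script. Its argument "deltas" is a list of rows, each a list of 7 numbers: the closure in counts, from 0 (fully open) to 255 (shut), then the shift along the tool's x, y, z in mm, then the turn, a rotation vector about the tool's x, y, z in degrees. In form: [[claw, dx, dy, dz, ax, ay, az], ...]. A call has 1 to 12 rows; each row is the pose to reach, as a shift and turn from the pose commanded when the call began, along the tool's axes at that moment; what a row does not reach only later rows make up. A row lasts 1/8 s, in which the tool goes at most 62.5 mm and 10.7 degrees, less where a joint would pass 70% of its speed; a pose out of reach is approached as far as the arm can. A call with a gripper value outside its range is refused whole. The fingers move at their own pace and stop on an object; "grip_force" is the grip in N (left out, the last holds). Time passes only in rows, so rows that repeat a pose let the fingers close. It gives the time, the measured TCP pose, the force, the opening and the grip force at its end, in the units of the state.
- bot.read_state(): the state, without advancing time (a new reading comes with each control period).
- vision.grab_frame(name): name is "scene" or "top" or "wrist"; returns the picture (400x640x3 uint8, blue, green, red); there is no depth.
- vision.camera_info(name): a dict with "camera_matrix" (3x3 intrinsics, pixels), "T" (4x4, takes a point from camera to world coordinates); the wrist camera has in their place "mount" (4x4, takes a point from camera to tool coordinates, whose origin is the TCP and whose axes are the flange's). Camera axes: x right, y up, looking along -z (the intrinsics and any distortion apply to the point x, -y, -z); pixel columns grow to the right and rows downward; lengths in m; the calibration is good to about 2 mm. A picture is of the moment at which its call begins: read the wrist's pose just before it. camera_info takes no time and is no camera call.
- job.close_job(): hands the job in; it is judged then, once.
The state is a dict: "time_s": time; "joints": joint angles; "qd": joint speeds; "joint_efforts": joint torques, N m; "tcp_pos": TCP position; "ee_rot": TCP orientation; "contact_force": force on the tool from outside, world axes, zero at the start; "moment": the same for the moment, N m; "grip_width": finger opening in m; "finger_force": force on a finger pad.
Only numpy, scipy, OpenCV 4.12 (cv2) and the standard library are available. Lean on these libraries where they do the work, as an engineer would, in place of code of your own. Each camera call takes 0.05 s, during which the arm holds its last target. There are 200 camera calls.

### The job

Slide the steel T-handle out of the slotted tool rail, put its shank into the hub on top of the rolling mill and turn the handle until the key slips into the keyway, then push it fully home so that its collar sits flat on the hub. The roll gap is already set, so turn the handle to find the keyway and not the hub with its gear, and leave the other tools where they are. Finish still gripping the handle and pressing it straight down with a good kilo or two of push: I will tighten the grub screw while you hold it.

Things in the scene. Friction and masses are not known exactly. Their poses are not given: they have to be found in the camera images.
- tkey: steel T-handle, about 0.3 kg, 102 mm high, hanging upright in a slot of the rail. Origin: lower tip of its shank; z up the shank; x towards the key and the RED grip of the cross bar (the other is black). Round shank 16 mm dia., z 0 to 34 mm, tip chamfered to 12 mm over 3 mm; key, collar, neck and head: see its points
- tkey_grip (a point): grasp point on the axis in the T-handle's square dark head, 88 mm above the shank tip, 26 mm above the rail's board at the start. Head 22 x 22 mm, 62 to 102 mm above the tip, sides along x and y: grip it across its y faces. The cross bar, 10 mm thick, 116 mm long, with 14 mm grips, runs along x 92 mm above the tip. Axes as tkey
- tkey_seat (a point): centre of the underside of the T-handle's collar, 34 mm above the shank tip: it comes down on the hub's face. Collar 34 mm dia., 6 mm thick; above it a neck 14 mm dia., 22 mm long, up to the square head. Axes as tkey
- rack: wooden slotted tool rail, fixed: level board 300 mm long (y), 12 mm thick, top at 120 mm, on end panels. Origin on the table under the middle tool. Three slots 18 mm wide at y = -90, 0, +90 mm, open to the rail's -x (front edge x = -35 mm); a tool's axis hangs at x = 0
- tkey_key (a point): middle of the lower end of the brass key on the T-handle's shank, 8 mm above the shank tip (the 8 mm below are a plain round pilot), 9 mm from the axis on the +x side. The key is 5 mm wide, reaches 12 mm from the axis and runs up to the collar (z 34 mm)
- rack_front (a point): point on the board's front edge, at the middle slot, top of the board (axes as rack). The T-handle hangs by its head; head and collar do not pass the slot up or down (10 mm of lift at most): it comes out only by sliding level along the rail's -x, 60 mm or more
- mill: small blue hand rolling mill, bolted down: base 120 x 170 mm, top plate at 150 mm, brass gears on top to 160 mm, crank on its +y side. Origin on the table under the hub's axis; z up
- hub: steel hub with brass adjusting gear in the middle of the mill's top, on a vertical axis that turns stiffly (about 1 N m). Origin on the axis, 150 mm above the table; x from the axis to the keyway. Hub 39 mm dia., upper face at 196 mm. Bore 18 mm dia., 36 mm deep; keyway 7 mm wide on the +x side, to 14.5 mm from the axis, full depth
- hub_mouth (a point): centre of the bore at the hub's upper face, 196 mm above the table; x towards the keyway, z up. Home: tkey_seat here and the T-handle's x along this x (the key fits within about 5 degrees when centred, up to 12 with all the play taken up)
- hub_mark (a point): red paint mark on the hub's upper face just outside the keyway, 17 mm from the axis on the keyway's side
- graver: graver with a pale wooden mushroom handle 41 mm high, 32 mm across, its steel blade hanging through another slot of the rail; origin under the handle. Leave alone
- pusher: bezel pusher with a dark red-brown mushroom handle 41 mm high, 32 mm across, hanging in another slot of the rail; origin under the handle. Leave alone
- jar: closed jar 60 mm diameter, 70 mm high with a black cap, on the table; origin at its underside. Leave alone
- hammer: small hammer 220 mm long lying on the table; handle along its x. Leave alone
Mind the look-alikes: they are no part of the job. What is shaped like the tkey but brown or green is not meant.

How it is judged:
On the way:
1. the T-handle has been drawn out of the rail and is carried by the gripper (height (world z) of tkey above 0.1 m and contact force between the fingers and tkey above 2 N and contact force between tkey and rack below 0.1 N), for 0.2 s.
At the end, for the whole second after the job is handed in: Collar within 3 mm of the hub's face and bore axis, key in the keyway, handle upright within 3.5 degrees, hub within 20 degrees of its start, and the handle still between the fingers and pressed down: at least 8 N of collar on hub (it weighs 3 N), through the last second (z of tkey_seat in the frame of hub_mouth below 0.003 m and horizontal distance between tkey_seat and hub_mouth below 0.003 m and angle between tkey's own z axis and vertical below 0.06 rad and angle between the x axis of tkey and the x axis of hub_mouth, either way round below 0.3 rad and contact force between tkey_collar and hub above 8 N and contact force between the fingers and tkey above 5 N and z of the grasp point in the frame of tkey below 0.108 m and distance of hub_mark from where it was at the start of the episode below 0.006 m); the arm keeps its last pose, push and grip.
It fails at once if the hub and its gear are turned by more than 20 degrees (distance of hub_mark from where it was at the start of the episode above 0.006 m).
It fails at once if another tool or the jar is shifted by more than 30 mm (distance of any of graver, pusher, jar, hammer from where it was at the start of the episode above 0.03 m).
It also fails if it takes over 59 s, if anything falls off the work surface, if the arm or the gripper's body presses on something with over 40 N, if the wrist force passes 120 N, or if a joint passes its speed limit or range.

## Working session

There is one attempt and no reset: what is moved stays moved. The work goes in short steps, Python scripts to look and compute and a tool call to move; the robot and the scene stay as the last step left them, time stands still between calls to the robot, and variables do not carry over. Pictures are saved under pics/ and viewed, at most 10 in all, crops included, and the job is handed in when it is done.

Besides the shell and the picture viewer there is one more tool, called as name([rows], argument=value, ...), one row to a line, values as JSON. send_rows: Moves the arm, as the interface text tells. Its arguments: {"type":"object","properties":{"deltas":{"type":"array"},"grip_force":{"type":"number"}},"required":["deltas"]}

```bash
mkdir -p pics
cat > h.py <<'E'
import numpy as np, cv2
from cell import bot, vision, job
from scipy.spatial.transform import Rotation as R
def rot(q): return R.from_quat([q[1],q[2],q[3],q[0]]).as_matrix()
def cam(n):
    c=vision.camera_info(n); s=bot.read_state()
    K=np.array(c["camera_matrix"])
    if "T" in c: T=np.array(c["T"])
    else:
        W=np.eye(4); W[:3,:3]=rot(s["ee_rot"]); W[:3,3]=s["tcp_pos"]; T=W@np.array(c["mount"])
    return K,T,c
def ray(K,T,u,v):
    d=np.linalg.inv(K)@[u,v,1]; d=T[:3,:3]@[d[0],-d[1],-d[2]]
    return T[:3,3],d/np.linalg.norm(d)
def onz(K,T,u,v,z):
    o,d=ray(K,T,u,v); return o+d*(z-o[2])/d[2]
def proj(K,T,p):
    q=np.linalg.inv(T)@[*p,1]; a=K@[q[0],-q[1],-q[2]]; return a[:2]/a[2]
E
python3 - <<'E'
from h import *
for n in("scene","top","wrist"):
    K,T,c=cam(n); cv2.imwrite(f"pics/{n}0.png",vision.grab_frame(n))
    print(n,K.round(1).tolist(),T.round(3).tolist(),[k for k in c])
s=bot.read_state(); print(s, bot.tcp_to_tips)
a=cv2.imread("pics/scene0.png");b=cv2.imread("pics/top0.png")
cv2.imwrite("pics/both0.png",cv2.resize(np.vstack([a,b]),(480,600)))
E
```

```text
scene [[464.5, 0.0, 318.5], [0.0, 464.5, 199.2], [0.0, 0.0, 1.0]] [[0.363, -0.592, 0.72, 1.281], [0.931, 0.247, -0.267, -0.356], [-0.019, 0.767, 0.641, 0.774], [0.0, 0.0, 0.0, 1.0]] ['camera_matrix', 'T']
top [[379.6, 0.0, 316.8], [0.0, 379.6, 195.9], [0.0, 0.0, 1.0]] [[0.019, 1.0, -0.02, 0.542], [-0.999, 0.018, -0.026, -0.119], [-0.026, 0.02, 0.999, 1.171], [0.0, 0.0, 0.0, 1.0]] ['camera_matrix', 'T']
wrist [[333.5, 0.0, 315.4], [0.0, 333.5, 194.1], [0.0, 0.0, 1.0]] [[0.345, -0.906, -0.247, 0.145], [0.939, 0.332, 0.092, 0.612], [-0.001, -0.263, 0.965, 0.382], [0.0, 0.0, 0.0, 1.0]] ['camera_matrix', 'mount']
{'time_s': 0.15, 'joints': array([ 1.11436412e+00,  4.91381892e-01,  1.55931619e+00,  1.27575246e-05,
        1.09168172e+00, -1.05597429e-01]), 'qd': array([ 0.00035549, -0.0020693 , -0.0003905 , -0.0020319 ,  0.00060329,
       -0.00049884]), 'joint_efforts': array([ 2.23113690e-03, -6.12893844e+01, -2.58277398e+01,  6.92679849e-02,
        4.73479042e-02, -6.12322106e-05]), 'tcp_pos': array([0.21472528, 0.58683419, 0.291818  ]), 'ee_rot': array([-1.14588512e-04,  1.74522018e-01,  9.84653193e-01, -3.76569575e-04]), 'contact_force': array([ 0.00151397, -0.32473594, -0.78691715]), 'moment': array([-0.00565823, -0.00678069, -0.00243939]), 'finger_force': 0.0, 'grip_width': 0.09516326329934216} 0.0776
```

View pics/top0.png

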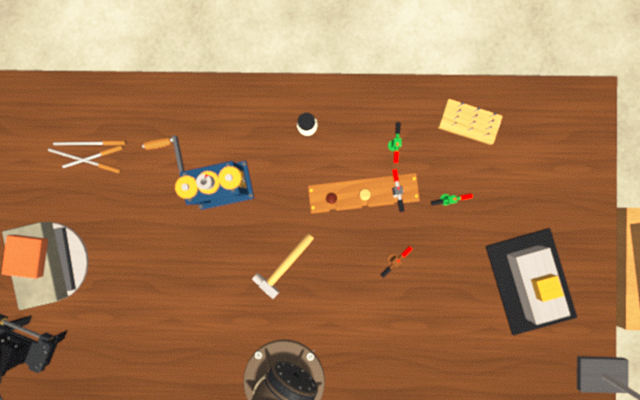

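View pics/scene0.png

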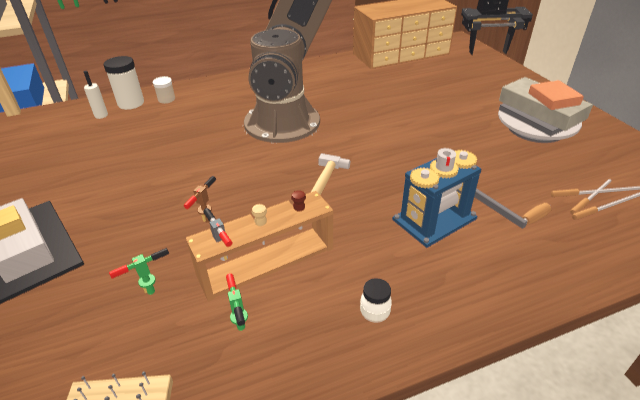

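Candidates for the T-handle are the grey one in the rail (top view 397,190), the green ones (396,143) and (452,200), and the brown one (396,262). Only the grey one hangs in the rail and is steel. I'll confirm with an enlarged crop.

Run:
```python
from h import *
a=cv2.imread("pics/scene0.png");b=cv2.imread("pics/top0.png")
c=lambda im,x,y,w,h,W,H: cv2.resize(im[y:y+h,x:x+w],(W,H),interpolation=cv2.INTER_CUBIC)
cv2.imwrite("pics/crop1.png",np.vstack([np.hstack([c(b,300,160,130,65,520,260),c(b,165,150,70,65,280,260)]),np.hstack([c(a,180,180,160,110,480,330),c(a,390,140,100,110,300,330)])[:, :780] if 0 else cv2.resize(np.hstack([c(a,180,180,160,110,480,330),c(a,390,140,100,110,300,330)]),(800,338))]))
```

```text
(no output)
```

View pics/crop1.png

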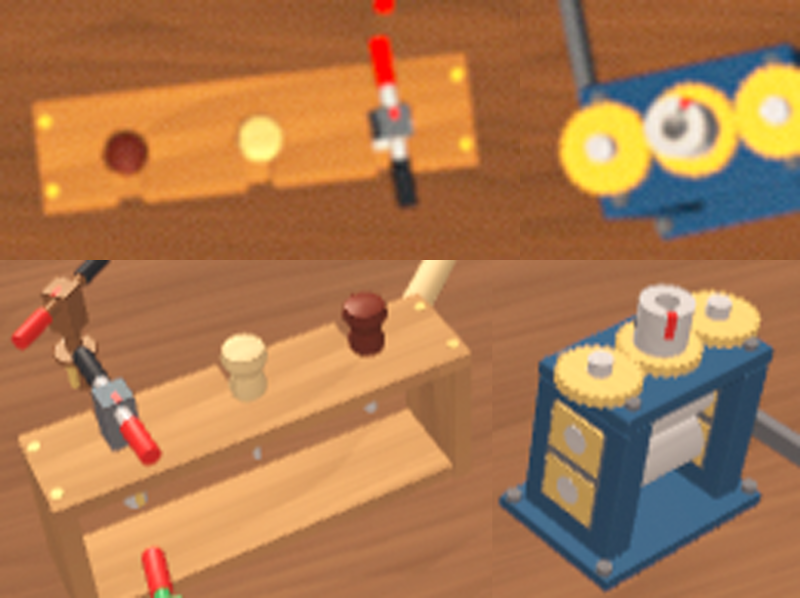

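The crop confirms the grey steel head in the rail: red grip at top-view (394,175), black grip at (401,206). The slots open towards the image bottom, which is world -x. The hub is at about (209,182), with its red mark at about (212,176). Next come coarse positions.

Run:
```python
from h import *
b=cv2.imread("pics/top0.png"); K,T,_=cam("top"); hsv=cv2.cvtColor(b,cv2.COLOR_BGR2HSV)
H,S,V=[hsv[...,i].astype(int) for i in range(3)]
def win(m,x0,y0,x1,y1):
    w=np.zeros(m.shape,bool); w[y0:y1,x0:x1]=1; v,u=np.nonzero(m&w); return u,v
def cen(m,*w):
    u,v=win(m,*w); return u.mean(),v.mean(),len(u)
red=((H<6)|(H>174))&(S>190)&(V>150); blk=V<55
r=cen(red,385,167,408,183); k=cen(blk,390,196,412,214); print(r,k)
pr=onz(K,T,*r[:2],.15); pk=onz(K,T,*k[:2],.15); print("red",pr,"blk",pk,"mid",(pr+pk)/2,"yaw",np.degrees(np.arctan2(*(pr-pk)[1::-1])))
wood=(H>8)&(H<18)&(S>150)&(V>170)
m=np.zeros(b.shape[:2],np.uint8); m[160:225,300:430]=wood[160:225,300:430]*255
c=max(cv2.findContours(m,0,2)[0],key=cv2.contourArea); bx=cv2.boxPoints(cv2.minAreaRect(c)); P=np.array([onz(K,T,*p,.12) for p in bx]); print(bx.tolist(),P.round(4))
for i in range(4): d=P[(i+1)%4]-P[i]; print(np.linalg.norm(d),np.degrees(np.arctan2(d[1],d[0])))
mk=cen(red,200,165,225,190); print("mark",mk,onz(K,T,*mk[:2],.196))
g=(S<60)&(V>110); h=cen(g,196,170,220,196); print("hub",h,onz(K,T,*h[:2],.196))
```

```text
(np.float64(395.0377358490566), np.float64(174.47169811320754), 53) (np.float64(400.5483870967742), np.float64(205.67741935483872), 31)
red [ 0.62394097 -0.30146166  0.15      ] blk [ 0.54057397 -0.31734234  0.15      ] mid [ 0.58225747 -0.309402    0.15      ] yaw 10.785126309335409
[[306.9010314941406, 184.65870666503906], [394.1058044433594, 174.39930725097656], [397.5528869628906, 203.6996612548828], [310.3481140136719, 213.9590606689453]] [[ 0.594  -0.0639  0.12  ]
 [ 0.6265 -0.3042  0.12  ]
 [ 0.5458 -0.3149  0.12  ]
 [ 0.5129 -0.075   0.12  ]]
0.2425707278513157 -82.295313020011
0.08137611475432416 -172.4986966116253
0.24213408771281542 97.80756946299476
0.08181052119572467 7.808456956882214
mark (np.float64(206.0), np.float64(175.0), 1) [0.61075635 0.19453109 0.196     ]
hub (np.float64(205.03070175438597), np.float64(181.77631578947367), 228) [0.59312527 0.19663017 0.196     ]
```

send_rows([
  [0,-240,-120,-70,0,0,-14],
  [0,-476,-238,-70,0,0,-28],
  [0,-476,-238,-70,0,0,-28],
  [0,-476,-238,-70,0,0,-28],
  [0,-476,-238,-70,0,0,-28],
  [0,-476,-238,-70,0,0,-28],
  [0,-476,-238,-70,0,0,-28],
  [0,-476,-238,-70,0,0,-28],
  [0,-476,-238,-70,0,0,-28],
  [0,-476,-238,-70,0,0,-28],
  [0,-476,-238,-70,0,0,-28],
  [0,-476,-238,-70,0,0,-28],
])

```text
time_s: 1.65
tcp_pos: [0.5792, 0.2008, 0.3622]
ee_rot: [-0.0, -0.07, 0.998, 0.0]
contact_force: [-0.6, 0.1, 0.3]
grip_width: 0.0953
finger_force: 0.0
```

Run:
```python
from h import *
s=bot.read_state(); K,T,c=cam("wrist"); im=vision.grab_frame("wrist"); cv2.imwrite("pics/w1.png",im); np.savez("w1.npz",K=K,T=T)
print(s["time_s"],s["tcp_pos"],s["qd"].round(3), R.from_matrix(rot(s["ee_rot"])).as_euler("zyx",degrees=True))
```

```text
1.65 [0.57923652 0.20082657 0.36218862] [ 0.001 -0.001 -0.003 -0.001  0.002 -0.003] [ 1.72023280e+02 -1.82718748e-02 -1.79991824e+02]
```

View pics/w1.png

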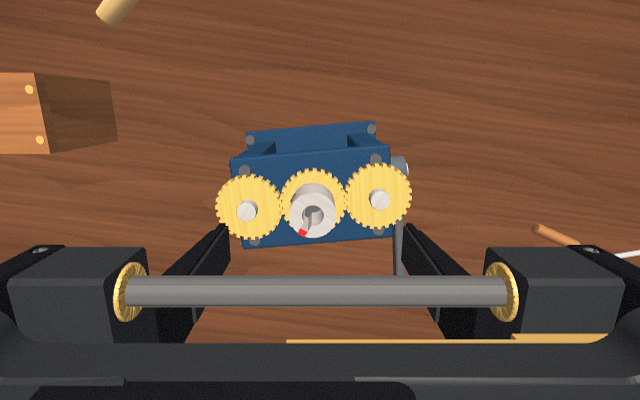

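The wrist view shows the hub: bore centre at about (312,214) and red mark at about (302,233). I'll fit the face circle on the z = 0.196 plane.

```bash
cat > hub.py <<'E'
from h import *
from scipy.optimize import least_squares
def hub(fn,npz,z=.196,c0=(312,214),show=None):
    im=cv2.imread(fn); d=np.load(npz); K,T=d["K"],d["T"]
    hsv=cv2.cvtColor(im,cv2.COLOR_BGR2HSV); H,S,V=[hsv[...,i].astype(int) for i in range(3)]
    yy,xx=np.mgrid[:400,:640]
    pp=np.array([[onz(K,T,u,v,z)[:2] for u in range(c0[0]-60,c0[0]+61)] for v in range(c0[1]-60,c0[1]+61)])
    sl=np.s_[c0[1]-60:c0[1]+61,c0[0]-60:c0[0]+61]
    red=((H<6)|(H>174))&(S>150)&(V>120)
    g=((S<70)|red)[sl]; r=red[sl]
    c=onz(K,T,*c0,z)[:2]
    # radial outer edge rays, on the far side (away from camera)
    away=c-T[:2,3]; a0=np.arctan2(away[1],away[0]); P=[]
    for a in a0+np.radians(np.arange(-75,76,5)):
        last=None
        for q in np.arange(.010,.026,.0002):
            p=c+q*np.array([np.cos(a),np.sin(a)]); u,v=proj(K,T,[*p,z])
            iu,iv=int(round(u)),int(round(v))
            if (S[iv,iu]<90) or red[iv,iu]: last=p
            else: break
        if last is not None: P.append(last)
    P=np.array(P)
    f=least_squares(lambda x:np.hypot(*(P-x).T)-.0195,c,loss="soft_l1",f_scale=.0005)
    ctr=f.x; m=pp[r]; m=m[np.hypot(*(m-ctr).T)<.025].mean(0)
    # bore: dark pixels inside
    dk=(V[sl]<135)&(np.hypot(pp[...,0]-ctr[0],pp[...,1]-ctr[1])<.012)
    res=np.hypot(*(P-ctr).T)-.0195
    print("ctr",ctr,"rms",res.std(),"mark",m,"r",np.hypot(*(m-ctr)),"yaw",np.degrees(np.arctan2(*(m-ctr)[::-1])),"boredark",pp[dk].mean(0),dk.sum())
    return ctr,m
if __name__=="__main__":
    hub("pics/w1.png","w1.npz")
    im=cv2.imread("pics/w1.png")[170:260,260:370]; cv2.imwrite("pics/w1c.png",cv2.resize(im,(660,540),interpolation=cv2.INTER_CUBIC))
E
python3 hub.py
```

```text
ctr [0.59309948 0.19993885] rms 0.0014314275372828097 mark [0.60909611 0.1933254 ] r 0.01730981781138438 yaw -22.46157188049807 boredark [0.58913312 0.19806642] 110
```

View pics/w1c.png

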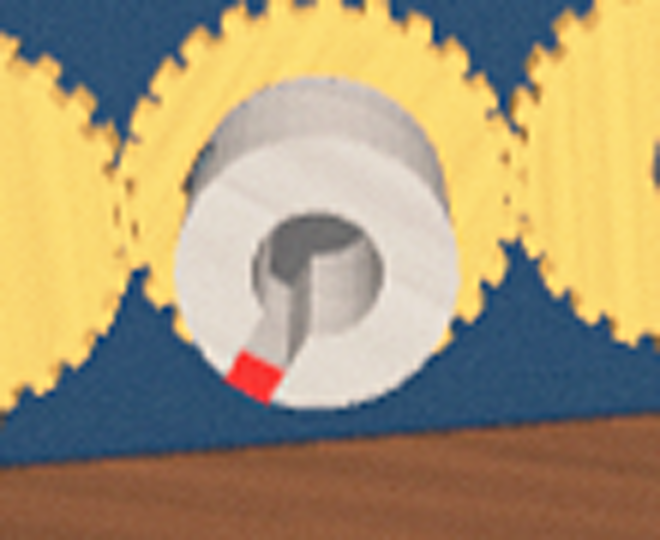

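The crop shows the face ellipse centred at crop (317,272), which is pixel (312.8,215.2), and the mark at crop (255,377), which is pixel (302.4,232.7).

Run:
```python
from h import *
d=np.load("w1.npz");K,T=d["K"],d["T"]
a=onz(K,T,312.6,215,.196); m=onz(K,T,302.2,232.4,.196); print(a,m,np.hypot(*(m-a)[:2]),np.degrees(np.arctan2(*(m-a)[1::-1])))
for u,v in [((176/6)+259.6,215),((460/6)+259.6,215)]: print(onz(K,T,u,v,.196))
```

```text
[0.59287669 0.19996895 0.196     ] [0.60902482 0.19353699 0.196     ] 0.017381949001322422 -21.717880321040415
[0.59551966 0.18094822 0.196     ]
[0.59023345 0.21899162 0.196     ]
```

send_rows([
  [0,60,-250,0,0,0,0],
  [0,70,-508,40,0,0,0],
  [0,70,-508,40,0,0,0],
  [0,70,-508,40,0,0,0],
  [0,70,-508,40,0,0,0],
  [0,70,-508,40,0,0,0],
  [0,70,-508,40,0,0,0],
  [0,70,-508,40,0,0,0],
  [0,70,-508,40,0,0,0],
  [0,70,-508,40,0,0,0],
  [0,70,-508,40,0,0,0],
  [0,70,-508,40,0,0,0],
])

```text
time_s: 3.2
tcp_pos: [0.5808, -0.3113, 0.3228]
ee_rot: [0.0, -0.07, 0.998, -0.0]
contact_force: [-0.1, -0.4, 0.1]
grip_width: 0.0951
finger_force: 0.0
```

Run:
```python
from h import *
s=bot.read_state(); K,T,c=cam("wrist"); im=vision.grab_frame("wrist"); cv2.imwrite("pics/w2.png",im); np.savez("w2.npz",K=K,T=T)
print(s["time_s"],s["tcp_pos"],s["qd"].round(3), R.from_matrix(rot(s["ee_rot"])).as_euler("zyx",degrees=True))
```

```text
3.2 [ 0.58084409 -0.31128635  0.32276212] [-0.005  0.002 -0.005  0.001  0.    -0.002] [1.71992332e+02 3.15058639e-02 1.79992708e+02]
```

View pics/w2.png

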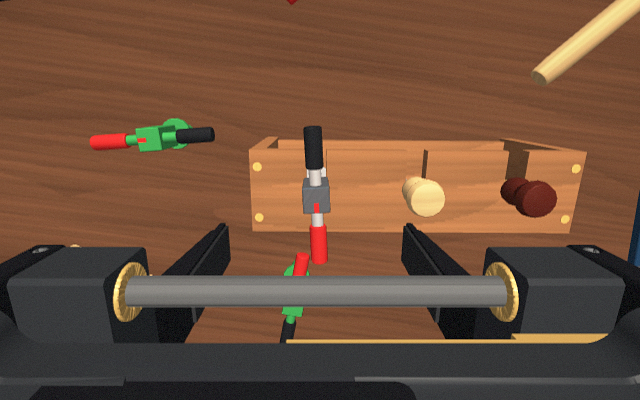

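The wrist view shows the T-handle: black grip (313,148), red grip (318,243), head (316,195). The rail's pins are at (257,167), (259,217), (576,169) and (565,219). Slots open towards the robot.

Run:
```python
from h import *
im=cv2.imread("pics/w2.png"); d=np.load("w2.npz");K,T=d["K"],d["T"]
hsv=cv2.cvtColor(im,cv2.COLOR_BGR2HSV); H,S,V=[hsv[...,i].astype(int) for i in range(3)]
def rect(m,x0,y0,x1,y1):
    w=np.zeros(m.shape,np.uint8); w[y0:y1,x0:x1]=m[y0:y1,x0:x1]*255
    c=max(cv2.findContours(w,0,2)[0],key=cv2.contourArea); return cv2.minAreaRect(c)
red=((H<6)|(H>174))&(S>150)&(V>110); blk=(V<60)
r=rect(red,306,222,332,268); k=rect(blk,298,120,330,172); print(r,k)
pr=onz(K,T,*r[0],.15);pk=onz(K,T,*k[0],.15); print(pr,pk,(pr+pk)/2,np.linalg.norm(pr-pk),np.degrees(np.arctan2(*(pr-pk)[1::-1])))
hd=rect((S<70)&(V>60)&(V<140),298,170,334,216); print("head",hd,onz(K,T,*hd[0],.16),[onz(K,T,*p,.16).round(4).tolist() for p in cv2.boxPoints(hd)])
pins=[]
for x,y in((257,167),(259,217),(576,169),(565,219)):
    m=(H>20)&(H<34)&(S>90)&(V>170); p=rect(m,x-9,y-9,x+9,y+9); pins.append(onz(K,T,*p[0],.12))
pins=np.array(pins); print(pins.round(4))
a=pins[2]-pins[0]; b=pins[3]-pins[1]; 
for e in(a,b): print(np.linalg.norm(e),np.degrees(np.arctan2(e[1],e[0]))-90)
c=pins.mean(0); print("rail ctr",c)
y=(a+b)/np.linalg.norm(a+b); print("slot -90:",c-y*.09)
cv2.imwrite("pics/w2c.png",cv2.resize(im[110:280,250:390],(660,800))[:600])
```

```text
((318.5, 244.0), (40.0, 17.0), 90.0) ((312.9801940917969, 147.04434204101562), (42.39472961425781, 17.59207534790039), 87.51044464111328)
[ 0.62202333 -0.30338774  0.15      ] [ 0.54089319 -0.31931752  0.15      ] [ 0.58145826 -0.31135263  0.15      ] 0.08267924321678576 11.108615844877336
head ((315.347412109375, 193.21018981933594), (39.179691314697266, 26.873676300048828), 86.18592071533203) [ 0.57525957 -0.31263556  0.16      ] [[0.562, -0.326, 0.16], [0.5577, -0.3056, 0.16], [0.5889, -0.2989, 0.16], [0.5934, -0.3199, 0.16]]
[[ 0.5684 -0.3665  0.12  ]
 [ 0.616  -0.3603  0.12  ]
 [ 0.5308 -0.0844  0.12  ]
 [ 0.5785 -0.0781  0.12  ]]
0.2845717747060369 7.587711187511744
0.284643549114164 7.553289847368475
rail ctr [ 0.57342204 -0.22232207  0.12      ]
slot -90: [ 0.58527918 -0.31153759  0.12      ]
```

send_rows([
  [0,-1,0,50,0,0,-3],
  [0,-1,0,90,0,0,-3],
  [0,-1,0,118,0,0,-3],
  [0,-1,0,118,0,0,-3],
  [0,-1,0,118,0,0,-3],
  [255,-1,0,118,0,0,-3],
  [255,-1,0,118,0,0,-3],
  [255,-1,0,118,0,0,-3],
  [255,-1,0,118,0,0,-3],
  [255,-1,0,118,0,0,-3],
  [255,-1,0,118,0,0,-3],
], grip_force=45)

```text
time_s: 4.62
tcp_pos: [0.5815, -0.3128, 0.2042]
ee_rot: [0.0, -0.095, 0.995, 0.0]
contact_force: [-0.7, 0.2, -0.6]
grip_width: 0.0409
finger_force: 0.0
```

send_rows([
  [255,0,0,0,0,0,0],
  [255,0,0,0,0,0,0],
  [255,0,0,0,0,0,0],
  [255,0,0,0,0,0,0],
])

```text
time_s: 5.12
tcp_pos: [0.5814, -0.3127, 0.2042]
ee_rot: [-0.0, -0.095, 0.995, 0.0]
contact_force: [0.2, 1.9, -0.3]
grip_width: 0.0218
finger_force: 45.0
```

send_rows([
  [255,0,0,-4,0,0,0],
  [255,0,0,-4,0,0,0],
  [255,10,0.6,-4,0,0,0],
  [255,20,1.2,-4,0,0,0],
  [255,30,1.7,-4,0,0,0],
])

```text
time_s: 5.75
tcp_pos: [0.5508, -0.3169, 0.2082]
ee_rot: [-0.0, -0.095, 0.995, 0.0]
contact_force: [0.1, 0.2, -4.1]
grip_width: 0.0217
finger_force: 45.0
```

send_rows([
  [255,20,1.2,0,0,0,0],
  [255,40,2.3,0,0,0,0],
  [255,60,3.5,0,0,0,0],
  [255,60,3.5,0,0,0,0],
  [255,60,3.5,-60,0,0,0],
  [255,60,3.5,-120,0,0,0],
  [255,60,3.5,-155,0,0,0],
  [255,60,3.5,-155,0,0,0],
  [255,60,3.5,-155,0,0,0],
])

```text
time_s: 6.88
tcp_pos: [0.4919, -0.3244, 0.3617]
ee_rot: [-0.001, -0.095, 0.995, 0.001]
contact_force: [-0.3, 0.7, -3.2]
grip_width: 0.0219
finger_force: 45.0
```

Run:
```python
from h import *
s=bot.read_state(); K,T,c=cam("wrist"); im=vision.grab_frame("wrist"); cv2.imwrite("pics/w3.png",im); np.savez("w3.npz",K=K,T=T)
sc=vision.grab_frame("scene"); cv2.imwrite("pics/s3.png",sc)
print(s["time_s"],s["tcp_pos"],s["contact_force"],s["moment"])
W=rot(s["ee_rot"]); g=s["tcp_pos"]+W[:,2]*.059; K2,T2,_=cam("scene"); u,v=proj(K2,T2,g).astype(int); print(u,v)
u0=max(0,u-50);v0=max(0,v-60)
cv2.imwrite("pics/c3.png",np.hstack([cv2.resize(im[100:400,200:440],(400,500)),cv2.resize(sc[v0:v0+125,u0:u0+100],(400,500))]))
```

```text
6.875 [ 0.49193651 -0.32439391  0.36168959] [-0.32661282  0.65582661 -3.22802817] [0.01397485 0.03091215 0.03721302]
187 139
```

View pics/c3.png

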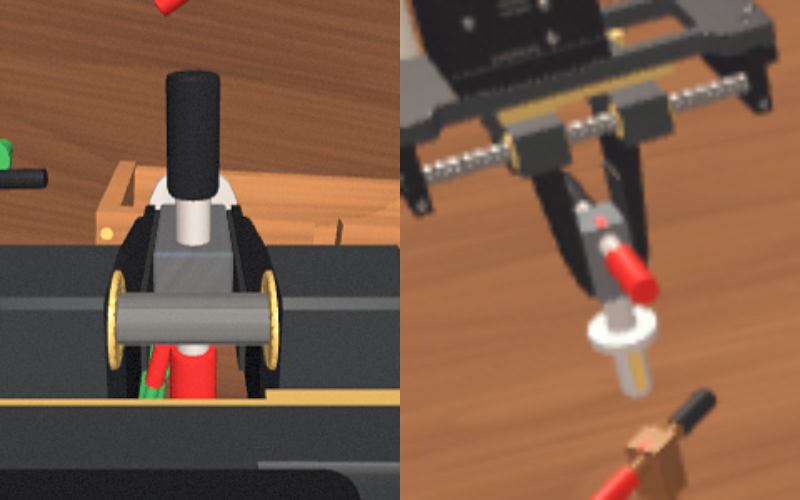

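The steel T-handle is held upright with the brass key visible. I'll check its in-hand offset from the black grip.

Run:
```python
from h import *
im=cv2.imread("pics/w3.png"); d=np.load("w3.npz");K,T=d["K"],d["T"]
V=im.max(2)
w=np.zeros(V.shape,np.uint8); w[130:222,290:345]=(V[130:222,290:345]<62)*255
w[218:]=0
# row by row extents of the black grip
for y in range(140,222,6):
    x=np.nonzero(w[y])[0]; print(y,x.min() if len(x) else None,x.max() if len(x) else None,end="; ")
s=bot.read_state(); W=rot(s["ee_rot"]); p0=s["tcp_pos"]; z=p0[2]-.055
for u,v in((315.5,150),(315.5,180),(315.5,143.5),(315.5,216)):
    p=onz(K,T,u,v,z); print("\n",u,v,(W.T@(p-p0)).round(4),end="")
print(W.round(4))
```

```text
140 None None; 146 300 330; 152 300 331; 158 300 331; 164 300 331; 170 300 331; 176 300 331; 182 300 331; 188 300 330; 194 300 331; 200 300 330; 206 301 330; 212 301 330; 218 None None; 
 315.5 150 [ 0.0544 -0.0004  0.0551]
 315.5 180 [ 0.0409 -0.0004  0.0551]
 315.5 143.5 [ 0.0572 -0.0004  0.0551]
 315.5 216 [ 0.0239 -0.0004  0.055 ][[-0.9819 -0.1892 -0.0023]
 [-0.1892  0.9819  0.002 ]
 [ 0.0019  0.0024 -1.    ]]
```

send_rows([
  [255,-30,60,-38,0,0,0],
  [255,-70,160,-38,0,0,8],
  [255,-198,496,-38,0,0,32.6],
  [255,-198,496,-38,0,0,32.6],
  [255,-198,496,-38,0,0,32.6],
  [255,-198,496,-38,0,0,32.6],
  [255,-198,496,-38,0,0,32.6],
  [255,-198,496,-38,0,0,32.6],
  [255,-198,496,-38,0,0,32.6],
  [255,-198,496,-38,0,0,32.6],
  [255,-198,496,-38,0,0,32.6],
  [255,-198,496,-38,0,0,32.6],
], grip_force=55)

```text
time_s: 8.48
tcp_pos: [0.5928, 0.1986, 0.4009]
ee_rot: [-0.0, 0.189, 0.982, -0.0]
contact_force: [-0.0, -0.2, -2.8]
grip_width: 0.0216
finger_force: 55.0
```

Run:
```python
from h import *
s=bot.read_state(); W=rot(s["ee_rot"]); print(s["time_s"],s["tcp_pos"],s["contact_force"],s["moment"],s["qd"].round(3)); print(W.round(4))
print("tkey yaw",np.degrees(np.arctan2(-W[1,0],-W[0,0])),"d tool mm",W.T@(np.array([.5929,.2000,.3422])-s["tcp_pos"])*1000)
```

```text
8.475 [0.59279182 0.19863531 0.40085982] [-0.02789519 -0.2127634  -2.78174647] [ 0.00174022 -0.00235231 -0.03977883] [-0.004 -0.006 -0.007  0.001  0.002  0.001]
[[-9.287e-01  3.709e-01 -7.000e-04]
 [ 3.709e-01  9.287e-01 -3.000e-04]
 [ 5.000e-04 -5.000e-04 -1.000e+00]]
tkey yaw -21.773423182869667 d tool mm [ 0.37466766  1.33593908 58.65938438]
```

send_rows([
  [255,0.4,1.6,20,0,0,0],
  [255,0.4,1.6,40,0,0,0],
  [255,0.4,1.6,53,0,0,0],
  [255,0.4,1.6,56,0,0,0],
  [255,0.4,1.6,58,0,0,0],
  [255,0.4,1.6,60,0,0,0],
  [255,0.4,1.6,61,0,0,0],
  [255,0.4,1.6,62,0,0,0],
])

```text
time_s: 9.48
tcp_pos: [0.593, 0.2015, 0.3394]
ee_rot: [0.0, 0.188, 0.982, 0.0]
contact_force: [-0.5, 0.2, -3.8]
grip_width: 0.0219
finger_force: 55.0
```

send_rows([
  [255,0,0,1,0,0,0],
  [255,0,0,2,0,0,0],
  [255,0,0,3,0,0,0],
  [255,0,0,4,0,0,0],
  [255,0,0,4,0,0,0],
])

```text
time_s: 10.1
tcp_pos: [0.5929, 0.2014, 0.3352]
ee_rot: [-0.0, 0.188, 0.982, 0.0]
contact_force: [-0.4, -0.4, -3.5]
grip_width: 0.0219
finger_force: 55.0
```

send_rows([
  [255,0,0,1,0,0,0],
  [255,0,0,2,0,0,0],
  [255,0,0,2,0,0,0],
  [255,0,0,3,0,0,0],
  [255,0,0,3,0,0,0],
])

```text
time_s: 10.72
tcp_pos: [0.5929, 0.2014, 0.3322]
ee_rot: [-0.0, 0.188, 0.982, 0.0]
contact_force: [-0.5, -0.2, -3.2]
grip_width: 0.0217
finger_force: 55.0
```

send_rows([
  [255,0,0,1,0,0,0],
  [255,0,0,2,0,0,0],
  [255,0,0,3,0,0,0],
  [255,0,0,4,0,0,0],
  [255,0,0,5,0,0,0],
  [255,0,0,5,0,0,0],
])

```text
time_s: 11.48
tcp_pos: [0.5929, 0.2014, 0.3272]
ee_rot: [-0.0, 0.188, 0.982, 0.0]
contact_force: [-0.3, -0.5, -3.8]
grip_width: 0.0219
finger_force: 55.0
```

send_rows([
  [255,0,0,2,0,0,0],
  [255,0,0,4,0,0,0],
  [255,0,0,6,0,0,0],
  [255,0,0,8,0,0,0],
  [255,0,0,10,0,0,0],
  [255,0,0,12,0,0,0],
  [255,0,0,14,0,0,0],
  [255,0,0,15,0,0,0],
  [255,0,0,15,0,0,0],
])

```text
time_s: 12.6
tcp_pos: [0.593, 0.2014, 0.3122]
ee_rot: [-0.0, 0.188, 0.982, 0.0]
contact_force: [-0.6, 0.3, -3.2]
grip_width: 0.0217
finger_force: 55.0
```

Run:
```python
from h import *
sc=vision.grab_frame("scene"); K,T,_=cam("scene"); w=vision.grab_frame("wrist")
s=bot.read_state(); print(s["tcp_pos"],s["contact_force"],s["moment"])
cv2.imwrite("pics/c4.png",np.hstack([cv2.resize(sc[110:230,385:505],(500,500),interpolation=cv2.INTER_CUBIC)]))
```

```text
[0.59297225 0.2014374  0.31231744] [-0.58240072 -0.42388738 -3.14392944] [-0.03113156  0.04620773  0.00364936]
```

View pics/c4.png

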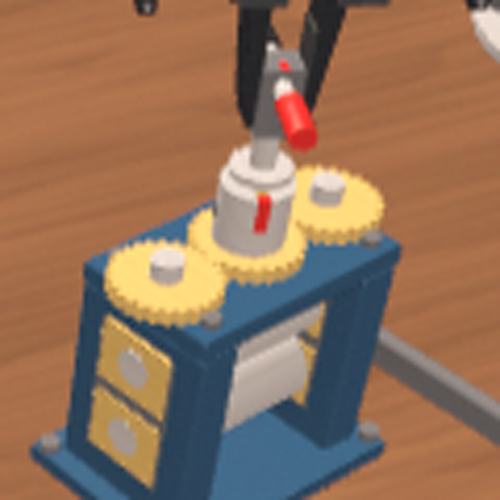

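The collar is a few millimetres above the hub with the key in line with the mark. I'll lower it to contact.

send_rows([
  [255,0,0,1,0,0,0],
  [255,0,0,2,0,0,0],
  [255,0,0,3,0,0,0],
  [255,0,0,3.5,0,0,0],
  [255,0,0,4,0,0,0],
  [255,0,0,4,0,0,0],
])

```text
time_s: 13.45
tcp_pos: [0.593, 0.2014, 0.3082]
ee_rot: [0.0, 0.188, 0.982, 0.0]
contact_force: [0.3, 0.8, -3.1]
grip_width: 0.0219
finger_force: 55.0
```

send_rows([
  [255,0,0,0.5,0,0,0],
  [255,0,0,1,0,0,0],
  [255,0,0,1,0,0,0],
])

```text
time_s: 13.82
tcp_pos: [0.593, 0.2014, 0.3082]
ee_rot: [0.0, 0.188, 0.982, 0.0]
contact_force: [-0.6, -1.6, 5.0]
grip_width: 0.0219
finger_force: 55.0
```

send_rows([
  [255,0,0,0.5,0,0,0],
  [255,0,0,1,0,0,0],
  [255,0,0,1,0,0,0],
  [255,0,0,1,0,0,0],
])

```text
time_s: 14.32
tcp_pos: [0.5929, 0.2014, 0.3081]
ee_rot: [0.001, 0.188, 0.982, 0.0]
contact_force: [-4.7, -0.8, 11.9]
grip_width: 0.0217
finger_force: 55.0
```

send_rows([
  [255,0,0,0.5,0,0,0],
  [255,0,0,0.5,0,0,0],
  [255,0,0,0.5,0,0,0],
  [255,0,0,0.5,0,0,0],
  [255,0,0,0.5,0,0,0],
  [255,0,0,0.5,0,0,0],
  [255,0,0,0.5,0,0,0],
  [255,0,0,0.5,0,0,0],
])

```text
time_s: 15.32
tcp_pos: [0.5929, 0.2014, 0.3081]
ee_rot: [0.001, 0.188, 0.982, 0.0]
contact_force: [-5.4, -1.6, 16.1]
grip_width: 0.0219
finger_force: 55.0
```

Run:
```python
from h import *
sc=vision.grab_frame("scene"); s=bot.read_state(); print(s["tcp_pos"],s["contact_force"],s["moment"],s["finger_force"])
a=cv2.imread("pics/scene0.png")
f=lambda i:cv2.resize(i[130:200,410:490],(400,350),interpolation=cv2.INTER_CUBIC)
cv2.imwrite("pics/c5.png",np.hstack([f(sc),f(a)]))
```

```text
[0.59288858 0.201406   0.30807746] [-5.76229983 -1.73354544 15.92044619] [-0.41662297  1.37079213  0.03189197] 55.00548183917999
```

View pics/c5.png

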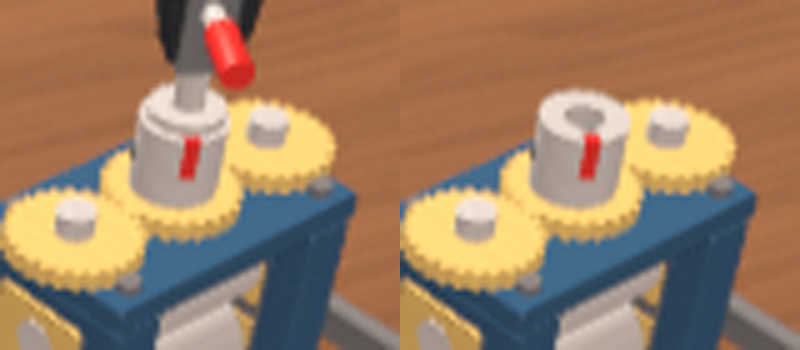

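The collar sits flat on the hub and the mark has not moved. The push is steady at 16 N at the wrist, about 19 N on the collar. I'm handing the job in.

```bash
python3 -c "
from cell import job
print(job.close_job())"
```

```text
the job is handed in; nothing more can be done
None
```

The T-handle is fully home in the hub with its key in the keyway and the hub unturned; the gripper still holds it, pressing down with about 19 N, and the job is handed in (no verdict was shown).

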